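# Seat the matching bezel blank and click the slide into its detent

### The arm

A 6-joint arm with a two-finger parallel gripper is mounted at the origin on the work surface. World frame = base frame: x ahead of the robot, y to its left, z up, the work surface at z = 0. Lengths are in m, angles in rad, forces in N, time in s.
With the tool pointing down it reaches from about 0.325 to 0.925 m from the base axis. Payload 3.1 kg.
Tool frame: the origin (TCP) lies between the finger pads; the fingertips stand 22 mm ahead of it and the grasp point (between the pads) lies 3 mm ahead of it; z points along the fingers, y is the line along which they close (so a half turn about z gives the same grasp; the last joint's range is limited). The gripper opens to 85 mm and grips with 20 to 120 N. Pads are 22 mm wide; open, the fingers measure 114 mm over their backs; the gripper's body (76 mm by 85 mm) begins 54 mm behind the grasp point. The pads swing forward as they close: fully open they stand 13 mm farther back than shut.
Start: joints at [-1.335, 0.217, 1.613, -0, 1.311, -0.112], TCP at [0.213, -0.588, 0.253] pointing down, gripper open.
Joint ranges: [-2.75, 2.75], [-0.78, 2.1], [0.31, 2.55], [-1.13, 4.27], [0.13, 2.63], [-2.58, 2.58]. Speed limits (rad/s): [2.79, 2.79, 3.14, 3.14, 3.14, 3.14].

### API

Orientations are given as a 3x3 rotation matrix whose columns are the frame's x, y, z axes.
In Python, from station import env gives the robot as it stands. Calls block until the motion is done:
- env.move_to(position, orientation): joint-space move of the TCP to a pose.
- env.move_straight(position, ori=None, feed=0.15, stop_force=None): straight line of the TCP; ori=None keeps the orientation; feed is the mean speed in m/s. With stop_force (N) it stops when the force on the tool has changed by that much, and returns True; else False.
- env.set_joints(angles): joint-space move.
- env.command_gripper(opening, effort=None): opening from 0.0 (shut) to 1.0 (fully open); effort is the grip in N (None keeps the last); returns when the fingers have stopped.
- env.hold(seconds).
- env.solve_ik(position, orientation): joint angles nearest the present ones, or None.
- env.get_obs(): the state.
- env.grab_frame(name): name is "scene" or "top" or "wrist"; returns (picture, depth): 480x640x3 uint8, red, green, blue; 480x640 float32, m along the optical axis (not along the pixel's ray), 0 where there is no reading.
- env.camera_params(name): a dict with "camera_matrix" (3x3 intrinsics, pixels), "k1" (the pictures are not rectified: a ray, as slopes to the right and down, at radius r is drawn at 1 + k1 r^2 times it, then the intrinsics apply), "rvec" (rotation vector, rad) and "tvec" (3), from world to camera coordinates, as OpenCV has them. Camera axes: x right, y down, z forward; pixel columns grow to the right and rows downward; lengths in m; the calibration is good to about 2 mm. A picture is of the moment at which its call begins: read the wrist's pose just before it. camera_params takes no time and is no camera call; for the wrist camera it gives the pose at the moment of the call.
A pose or a line that the arm cannot do raises env.Unreachable and nothing moves.
- env.sign_off(): hands the job in; it is judged then, once.
The state is a dict: "time": time; "joint_positions": joint angles; "joint_velocities": joint speeds; "joint_torque": joint torques, N m; "tcp_pos": TCP position; "eef_rot": TCP orientation; "contact_force": force on the tool from outside, world axes, zero at the start; "torque": the same for the moment, N m; "width": opening from 0.0 (shut) to 1.0 (fully open); "grip_force": force on a finger pad.
Only numpy, scipy, OpenCV 4.12 (cv2) and the standard library are available. Lean on these libraries where they do the work, as an engineer would, in place of code of your own. Each camera call takes 0.05 s, during which the arm holds its last target. There are 200 camera calls.

### The job

Of the three steel bezel rings lying on the jeweller's bench, put the one that fits the round post on the slide's carriage squarely down on the post's shoulder and let go of it. Then take the carriage by its finger tab and slide it along its rail until you feel the spring ball click into the notch, and finish there, still gripping the tab with the carriage sitting in the notch. Leave the other rings and the tools where they lie.

Things in the scene. Friction and masses are not known exactly. Their poses are not given: they have to be found in the camera images.
- slide_base: Fixed aluminium slide base, 80 mm (x) by 350 mm (y), with two steel guide rails and a 30 mm high block at each end. Origin: centre of its underside, on the bench. The carriage travels along its +y axis. Between the guide rails lies a dark steel strip with one 12 mm wide groove across it (the notch).
- carriage (a joint): Travel of the steel carriage along the base's +y, in m: 0 at the home end (starts at 0 to 0.025), 0.17 at the far stop. The notch lies anywhere between 0.085 and 0.135, different every time. Plate 78 mm (x) by 100 mm (y), top 37 mm above the bench. About 1 N of rail friction; it stays where it is left.
- ball (a joint): Spring-loaded 16 mm ball under the carriage, out of sight; how far it is down, in m: 0.0004 riding on the flat strip, 0.0046 fully in the notch, 0.003 with the carriage about 1.7 mm off the notch centre. Within 3 mm of the notch it pulls the carriage in with up to 5 N, so that it centres itself if let go; pushing it out again takes about 10 N.
- seat (a point): Centre of the carriage post's shoulder, 51 mm above the bench; moves with the carriage; axes as the base's. The aluminium shoulder is 41 mm across and stands 14 mm above the plate; the spigot above it is 33 mm across, 10 mm tall, tapering over its top 4 mm to 27 mm.
- tab_top (a point): Top centre of the carriage's upright finger tab, 77 mm above the bench; moves with the carriage; axes as the base's. The dark steel tab is 16 mm thick along the base's x, 20 mm wide along the base's y and 40 mm tall above the plate. It stands 58 mm from the post's centre, on the home (-y) side.
- ring_small: Plain steel bezel ring, outside 36 mm, bore 26 mm, 12 mm high, lying flat on the bench; too small for the post. Origin: centre of its underside; z is the ring's axis.
- ring_medium: Plain steel bezel ring, outside 46 mm, bore 36 mm, 12 mm high, about 50 g, lying flat on the bench; the one that fits the 33 mm post. Origin: centre of its underside; z is the ring's axis.
- ring_large: Plain steel bezel ring, outside 56 mm, bore 46 mm, 12 mm high, lying flat on the bench; too large: it drops past the post's shoulder. Origin: centre of its underside; z is the ring's axis.
- flux_jar: Amber glass jar, 48 mm across, 55 mm tall, bystander. Origin: centre of its underside.
- hammer: Small hammer lying on the bench, 200 mm long, bystander. Its x axis runs along the handle towards the head.
- brush: Bench brush lying on the bench, 160 mm long, bystander. Its x axis runs along the handle towards the bristles.

How it is judged:
On the way, in this order (a step that is already met when the one before it is completed fails the run):
1. the fitting ring sits on the post's shoulder, let go (distance between ring_medium and seat below 0.004 m and angle between ring_medium's own z axis and vertical below 0.08 rad and contact force between the fingers and ring_medium below 0.3 N), for 0.2 s.
2. the fingers grip the carriage with the ball in the notch and the ring still seated (distance between ring_medium and seat below 0.004 m and angle between ring_medium's own z axis and vertical below 0.08 rad and value of joint ball above 0.003 m and value of joint carriage between 0.07 and 0.15 m and contact force between the fingers and carriage above 8 N), for 0.3 s.
At the end, for the whole second after the job is handed in: Medium ring on the shoulder (underside centre within 4 mm of the seat point, tilt under 0.08 rad), not touched by the fingers; ball over 3 mm down in the notch (carriage within about 1.7 mm of its centre), carriage still, fingers gripping it with over 8 N (all of step 2 and velocity of joint carriage between -0.01 and 0.01 m/s and contact force between the fingers and ring_medium below 0.3 N); the arm keeps its last pose, push and grip.
It fails at once if the small ring is shifted by more than 30 mm (distance of ring_small from where it was at the start of the episode above 0.03 m).
It fails at once if the large ring is shifted by more than 30 mm (distance of ring_large from where it was at the start of the episode above 0.03 m).
It fails at once if the jar is shifted by more than 30 mm (distance of flux_jar from where it was at the start of the episode above 0.03 m).
It fails at once if the hammer is shifted by more than 30 mm (distance of hammer from where it was at the start of the episode above 0.03 m).
It fails at once if the brush is shifted by more than 30 mm (distance of brush from where it was at the start of the episode above 0.03 m).
It also fails if it takes over 67 s, if anything falls off the work surface, if the arm or the gripper's body presses on something with over 40 N, if the wrist force passes 120 N, or if a joint passes its speed limit or range.

## Working session

There is one attempt and no reset: what is moved stays moved. The work goes in short steps, each a Python script; the robot and the scene stay as the last script left them, time stands still between calls to the robot, and variables do not carry over. Pictures are saved under pics/ and viewed, at most 10 in all, crops included, and the job is handed in when it is done.

```bash
ls; mkdir -p pics
python3 - <<'E'
from station import env
import cv2,numpy as np
for n in ("scene","top"):
    p,d=env.grab_frame(n); cv2.imwrite(f"pics/{n}0.png",p[:,:,::-1]); np.savez(f"{n}0.npz",p=p,d=d)
    print(n,env.camera_params(n))
o=env.get_obs(); print(o["time"],o["tcp_pos"],o["eef_rot"],env.camera_params("wrist"))
E
```

```text
pics
station.py
scene {'camera_matrix': array([[547.13903306,   0.        , 314.59412378],
       [  0.        , 547.13903306, 235.21394469],
       [  0.        ,   0.        ,   1.        ]]), 'k1': -0.0797387631129022, 'rvec': array([ 2.04715371,  1.71239877, -0.4701897 ]), 'tvec': array([-0.11888539, -0.46684278,  1.46278359])}
top {'camera_matrix': array([[550.71562762,   0.        , 318.68560638],
       [  0.        , 550.71562762, 241.48564591],
       [  0.        ,   0.        ,   1.        ]]), 'k1': 0.04819141979463396, 'rvec': array([ 2.18213741, -2.11964883,  0.14247543]), 'tvec': array([0.01479221, 0.60995493, 1.10003517])}
0.1 [ 0.2128686  -0.58688008  0.2520368 ] [[ 9.40121220e-01  3.40839901e-01 -5.03631512e-04]
 [ 3.40840167e-01 -9.40118737e-01  2.17726346e-03]
 [ 2.68624841e-04 -2.21854943e-03 -9.99997503e-01]] {'camera_matrix': array([[375.0640362 ,   0.        , 322.91346318],
       [  0.        , 375.0640362 , 237.88649683],
       [  0.        ,   0.        ,   1.        ]]), 'k1': -0.058140444591113914, 'rvec': array([-2.36102021,  1.65361232,  0.25751598]), 'tvec': array([-0.62204922, -0.03863443,  0.38009592])}
```

View pics/top0.png

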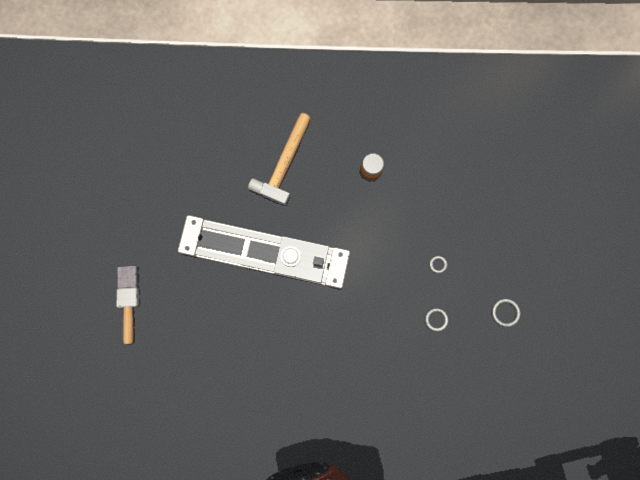

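View pics/scene0.png

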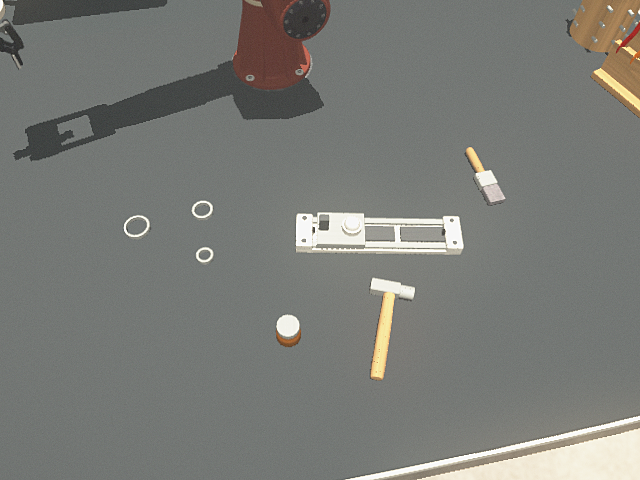

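The top view shows the small ring at (438,264), medium at (437,320), large at (506,313), the post at (290,256), the tab at (318,262) and a bright groove in the strip at (247,247). In the scene view, the medium ring is at (202,210), the post at (352,224) and the tab at (323,222).

```bash
cat > h.py <<'E'
import cv2,numpy as np
def cam(c):
    R=cv2.Rodrigues(c["rvec"])[0]; return R,-R.T@c["tvec"]
def rays(c,uv):
    uv=np.asarray(uv,float).reshape(-1,1,2)
    n=cv2.undistortPoints(uv,c["camera_matrix"],np.array([c["k1"],0,0,0.]))[:,0]
    R,o=cam(c); return o,np.c_[n,np.ones(len(n))]@R
def onplane(c,uv,z):
    o,d=rays(c,uv); return o+d*((z-o[2])/d[:,2])[:,None]
def cross(c1,u1,c2,u2):  # nearest point of two rays, gap
    o1,d1=rays(c1,u1);o2,d2=rays(c2,u2);d1,d2=d1[0],d2[0]
    s=np.linalg.lstsq(np.c_[d1,-d2],o2-o1,rcond=None)[0]
    a,b=o1+s[0]*d1,o2+s[1]*d2; return (a+b)/2,np.linalg.norm(a-b)
def project(c,P):
    return cv2.projectPoints(np.asarray(P,float).reshape(-1,3),c["rvec"],c["tvec"],c["camera_matrix"],np.array([c["k1"],0,0,0.]))[0][:,0]
def ring(img,c,px,z,w=40,thr=130):
    """outer-outline circle at height z of the bright ring near px: centre, diameter"""
    g=cv2.cvtColor(img,cv2.COLOR_RGB2GRAY); m=(g>thr).astype(np.uint8)
    cs,_=cv2.findContours(m,cv2.RETR_EXTERNAL,cv2.CHAIN_APPROX_NONE)
    k=min((k for k in cs if len(k)>15),key=lambda k:np.hypot(*(k[:,0].mean(0)-px)))
    (e,ax,_)=cv2.fitEllipse(k); 
    P=onplane(c,k[:,0].astype(float),z)[:,:2].astype(np.float32)
    return np.array(e),ax,cv2.fitEllipse(P)
E
python3 - <<'E'
from station import env
from h import *
T,S=env.camera_params("top"),env.camera_params("scene"); t=np.load("top0.npz")["p"]; s=np.load("scene0.npz")["p"]
for n,a,b in (("small",(438,264),(204,255)),("med",(437,320),(202,210)),("large",(506,313),(137,226))):
    A=ring(t,T,a,.012);B=ring(s,S,b,.012); print(n,A[0],A[2],B[2],cross(T,A[0],S,B[0]))
print("post",onplane(T,(290,256),.061),cross(T,(290,256),S,(352,222)))
print("tab",onplane(T,(319,261),.077),cross(T,(319,261),S,(323,218)))
print("jar",onplane(T,(373,163),.055))
W=env.camera_params("wrist");o=env.get_obs();R,c=cam(W);print("cam in tool",o["eef_rot"].T@(c-o["tcp_pos"]),o["eef_rot"].T@R.T)
E
```

```text
small [438.01242065 263.91195679] ((0.5728260278701782, -0.22025476396083832), (0.03403522074222565, 0.03430195152759552), 10.217395782470703) ((0.5751560926437378, -0.2178879827260971), (0.03520752117037773, 0.040618594735860825), 94.2365951538086) (array([ 0.57324908, -0.21954583,  0.0090696 ]), np.float64(0.0026588097289271134))
med [436.43499756 319.41256714] ((0.45696425437927246, -0.2167835384607315), (0.043893858790397644, 0.04503289982676506), 134.96791076660156) ((0.4598439335823059, -0.2144436538219452), (0.04494917392730713, 0.05242621898651123), 95.48363494873047) (array([ 0.45708888, -0.21621372,  0.00825712]), np.float64(0.002721710409286142))
large [505.99658203 312.13742065] ((0.4766303300857544, -0.3603447675704956), (0.05422883480787277, 0.054561104625463486), 142.0688018798828) ((0.4783603250980377, -0.35761427879333496), (0.054712437093257904, 0.059568148106336594), 97.37516021728516) (array([ 0.47671831, -0.35964749,  0.00973827]), np.float64(0.002841290662769668))
post [[0.57519258 0.08970228 0.061     ]] (array([0.57594155, 0.09130105, 0.05682209]), np.float64(0.0027929855325696117))
tab [[0.56513536 0.03059625 0.077     ]] (array([0.56588058, 0.03193259, 0.07219207]), np.float64(0.002704878995368858))
jar [[ 0.77557819 -0.07586096  0.055     ]]
cam in tool [ 0.07750692 -0.00145787 -0.12028189] [[ 5.71387643e-04 -9.53830489e-01 -3.00344921e-01]
 [ 9.99999578e-01  7.61154686e-04 -5.14825237e-04]
 [ 7.19664951e-04 -3.00344500e-01  9.53830521e-01]]
```

```bash
cat >> h.py <<'E'
def ori(yaw,flip=0):  # tool x along slide axis (slide base yaw), y closes across the slide
    a=np.array([-np.sin(yaw),np.cos(yaw),0])*(-1 if flip else 1); z=np.array([0,0,-1.])
    return np.c_[a,np.cross(z,a),z]
def snap(env,tag):
    c=env.camera_params("wrist");o=env.get_obs();p,d=env.grab_frame("wrist")
    cv2.imwrite(f"pics/{tag}.png",p[:,:,::-1])
    np.savez(f"{tag}.npz",p=p,d=d,**c,tcp=o["tcp_pos"],rot=o["eef_rot"])
    return p,c,o
E
python3 - <<'E'
from station import env
from h import *
yaw=-np.arctan2(.0101,.0591);print(yaw)
ring_=np.array([.457,-.216]);post=np.array([.5755,.0905]);ax=ori(yaw)[:2,0];tab=post-58e-3*ax
for f in (0,1):
    for p,z in ((ring_,.01),(ring_,.2),(post,.06),(post,.25),(tab,.07),(tab+.14*ax,.07)):
        q=env.solve_ik(np.r_[p,z],ori(yaw,f)); print(f,None if q is None else np.round(q,2))
f=1 if env.solve_ik(np.r_[ring_,.2],ori(yaw,0)) is None else 0
R=ori(yaw,f)
env.move_to(np.r_[ring_,.2],R); snap(env,"r1")
env.move_straight(np.r_[ring_,.12]); snap(env,"r2"); print(env.get_obs()["time"])
E
```

```text
-0.16926162378651202
0 [-0.58  0.32  2.02 -0.    0.8  -0.41]
0 [-0.58  0.01  1.94 -0.    1.19 -0.41]
0 [ 0.04  0.37  1.83 -0.    0.95  0.2 ]
0 [ 0.04  0.13  1.72 -0.    1.29  0.2 ]
0 [-0.06  0.32  1.87 -0.    0.95  0.1 ]
0 [ 0.17  0.4   1.75 -0.    0.98  0.34]
1 None
1 None
1 None
1 None
1 None
1 None
2.525
```

View pics/r2.png

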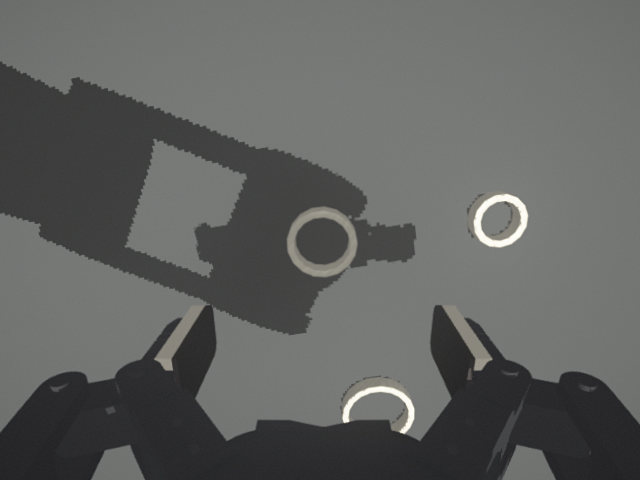

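Run:
```python
from h import *
r=[]
for t in ("r1","r2"):
    c=dict(np.load(t+".npz"));px=project(c,[.457,-.216,.012])[0]
    for thr in (110,150):
        A=ring(c["p"],c,px,.012,thr=thr); print(t,px,A, c["tcp"])
    r.append((c,A[0]))
print(cross(r[0][0],r[0][1],r[1][0],r[1][1]))
```

```text
r1 [322.64166741 215.77229282] (array([330.33322144, 201.62599182]), (436.90130615234375, 698.1157836914062), ((0.45821428298950195, -0.24161699414253235), (0.39056897163391113, 0.6689643859863281), 82.28019714355469)) [ 0.45714147 -0.21700503  0.20036973]
r1 [322.64166741 215.77229282] (array([457.756073  , 195.29675293]), (39.10321807861328, 42.91279983520508), ((0.5718432068824768, -0.21786630153656006), (0.03479594364762306, 0.035018883645534515), 45.80728530883789)) [ 0.45714147 -0.21700503  0.20036973]
r2 [322.19790891 246.7564466 ] (array([363.67990112, 174.90110779]), (442.65765380859375, 710.7750244140625), ((0.4957790970802307, -0.20257854461669922), (0.30206215381622314, 0.4507557451725006), 68.30614471435547)) [ 0.45744618 -0.21660555  0.12053027]
r2 [322.19790891 246.7564466 ] (array([321.35324097, 271.77261353]), (2.6571438312530518, 15.001215934753418), ((0.4535125195980072, -0.23305261135101318), (0.0018871077336370945, 0.009876332245767117), 83.49134063720703)) [ 0.45744618 -0.21660555  0.12053027]
(array([ 0.47768357, -0.13702869,  0.27956245]), np.float64(0.026947725266283203))
```

The wrist view shows the medium ring at (321,242) in the gripper's own shadow, small ring at right (500,220), large at (378,410). Colour is needed to segment rather than brightness.

Run:
```python
from h import *
for t in ("r1","r2"):
    c=dict(np.load(t+".npz"));px=project(c,[.457,-.216,.012])[0].astype(int)
    row=c["p"][px[1]-4,px[0]-46:px[0]+47:2]; print(row.astype(int).tolist())
```

```text
[[64, 65, 64], [64, 65, 63], [63, 64, 63], [64, 65, 63], [65, 65, 64], [64, 65, 65], [64, 64, 64], [66, 66, 66], [64, 64, 63], [67, 67, 66], [132, 129, 121], [144, 139, 129], [138, 135, 126], [88, 87, 82], [63, 62, 63], [64, 66, 64], [65, 65, 65], [67, 67, 65], [66, 65, 64], [67, 67, 65], [66, 66, 67], [67, 67, 66], [65, 66, 64], [68, 66, 65], [64, 66, 64], [64, 65, 65], [68, 68, 67], [67, 67, 66], [64, 67, 63], [66, 67, 65], [67, 67, 66], [66, 66, 65], [68, 68, 67], [87, 87, 82], [141, 139, 129], [149, 145, 134], [128, 125, 117], [68, 68, 66], [72, 72, 70], [67, 68, 68], [69, 67, 69], [69, 70, 70], [67, 69, 67], [69, 70, 69], [67, 68, 67], [70, 69, 69], [69, 69, 68]]
[[69, 69, 69], [65, 66, 65], [65, 66, 66], [67, 67, 66], [64, 66, 64], [83, 82, 80], [145, 143, 132], [148, 143, 133], [146, 144, 133], [134, 131, 122], [84, 84, 80], [66, 68, 66], [66, 66, 66], [69, 68, 67], [69, 67, 68], [66, 66, 66], [68, 67, 67], [66, 67, 66], [67, 69, 68], [70, 69, 70], [68, 69, 68], [69, 68, 67], [69, 69, 68], [70, 69, 68], [68, 68, 68], [69, 70, 69], [69, 69, 66], [67, 68, 67], [67, 69, 67], [70, 70, 70], [70, 71, 69], [68, 69, 68], [68, 68, 68], [69, 69, 68], [69, 69, 67], [69, 70, 68], [103, 102, 97], [142, 139, 129], [152, 149, 138], [151, 147, 137], [143, 140, 130], [74, 74, 74], [70, 71, 69], [69, 70, 68], [70, 69, 70], [70, 70, 70], [69, 69, 70]]
```

```bash
cat >> h.py <<'E'
def warm(img,thr=5):
    b=cv2.GaussianBlur(img.astype(np.float32),(3,3),0); return (b[:,:,0]-b[:,:,2]>thr).astype(np.uint8)
def wring(img,c,px,z,w=60,thr=5):
    x0,y0=int(px[0]-w),int(px[1]-w); m=np.zeros(img.shape[:2],np.uint8)
    m[y0:y0+2*w,x0:x0+2*w]=warm(img,thr)[y0:y0+2*w,x0:x0+2*w]
    cs,_=cv2.findContours(m,cv2.RETR_EXTERNAL,cv2.CHAIN_APPROX_NONE)
    k=max(cs,key=cv2.contourArea)
    e,ax,_=cv2.fitEllipse(k); P=onplane(c,k[:,0].astype(float),z)[:,:2].astype(np.float32)
    return np.array(e),ax,cv2.fitEllipse(P)
E
python3 - <<'E'
from h import *
r=[]
for t in ("r1","r2"):
    c=dict(np.load(t+".npz"));px=project(c,[.457,-.216,.012])[0]
    A=wring(c["p"],c,px,.010,w=50 if t=="r2" else 40); print(t,A); r.append((c,A[0]))
print(cross(r[0][0],r[0][1],r[1][0],r[1][1]))
E
```

```text
r1 (array([321.94656372, 212.27896118]), (53.32990646362305, 53.79158020019531), ((0.45676389336586, -0.21387384831905365), (0.045362502336502075, 0.04698251560330391), 169.7975311279297))
r2 (array([321.70751953, 241.67268372]), (70.20516204833984, 70.42253112792969), ((0.45703428983688354, -0.21389774978160858), (0.045480553060770035, 0.0479574054479599), 169.6557159423828))
(array([ 0.45685967, -0.21407565,  0.00717465]), np.float64(0.0002696439778225434))
```

Run:
```python
from station import env
from h import *
env.command_gripper(.65,25)
xy=[.4569,-.2141]
env.move_straight([*xy,.045],feed=.1)
hit=env.move_straight([*xy,.010],feed=.015,stop_force=4); o=env.get_obs(); print(hit,o["tcp_pos"],o["contact_force"],o["time"])
z=o["tcp_pos"][2]+.003
env.move_straight([*xy,z],feed=.02)
env.command_gripper(.3,25); o=env.get_obs(); print(o["width"],o["grip_force"],o["contact_force"],o["tcp_pos"],o["time"])
if o["width"]>.4:
    env.move_straight([*xy,.2],feed=.12); o=env.get_obs(); print(o["width"],o["grip_force"],o["contact_force"],o["time"]); snap(env,"g1")
```

```text
True [ 0.45690728 -0.21410519  0.01795374] [-0.9668573   0.21000854  4.60741558] 5.4583
0.5181595542540949 25.646233800798655 [-1.0699269   0.57026954  2.8501181 ] [ 0.45680104 -0.21402628  0.02101541] 6.05
0.5188411487493195 25.545788565650582 [ 0.64519803 -0.50756224 -0.85033919] 7.6917
```

View pics/g1.png

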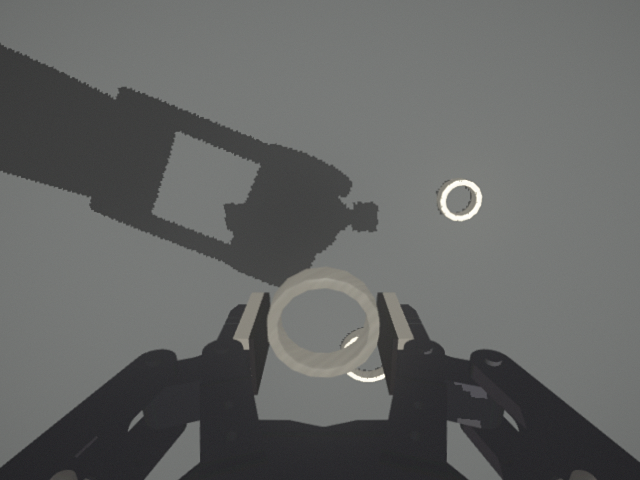

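The ring is held level between the pads, centre about (323,322), with the other two rings undisturbed. Now I'll locate its centre in the tool frame and look at the slide.

```bash
cat >> h.py <<'E'
def cloud(c):
    v,u=np.nonzero(c["d"]>0); uv=np.c_[u,v].astype(float)
    o,d=rays(c,uv); R,_=cam(c); P=o+d*c["d"][v,u][:,None]   # d has unit depth
    return uv,P
E
python3 - <<'E'
from station import env
from h import *
c=dict(np.load("g1.npz")); uv,P=cloud(c); T=(P-c["tcp"])@c["rot"]
s=(np.hypot(uv[:,0]-323,uv[:,1]-322)<62)&(T[:,2]<.04)&(np.abs(T[:,1])<.0215)
h,e=np.histogram(T[s,2],bins=np.arange(0,.03,.001)); print(np.c_[e[:-1]*1e3,h].astype(int).tolist())
yaw=-.1693; post=np.array([.5755,.0905]); ax=ori(yaw)[:2,0]
env.move_to(np.r_[post-.015*ax,.25],ori(yaw)); snap(env,"s1")
env.move_straight(np.r_[post-.03*ax,.20]); snap(env,"s2"); print(env.get_obs()["time"])
E
```

```text
[[0, 0], [1, 0], [2, 0], [3, 0], [4, 0], [5, 0], [6, 0], [7, 11], [8, 486], [9, 1923], [10, 953], [11, 322], [12, 251], [13, 215], [14, 238], [15, 248], [16, 210], [17, 234], [18, 207], [19, 204], [20, 101], [21, 22], [22, 1], [23, 0], [24, 0], [25, 0], [26, 0], [27, 0], [28, 0]]
9.5417
```

View pics/s1.png

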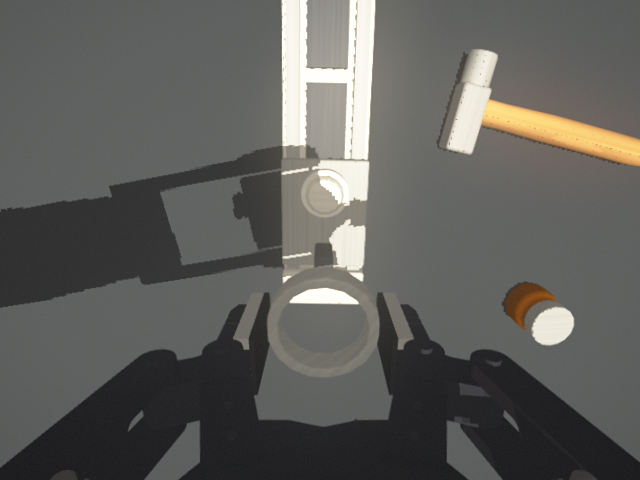

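The view shows the post at about (325,192), tab at (323,255), notch groove at (327,75), ring in the grip unchanged at (323,322).

Run:
```python
from station import env
from h import *
from scipy.optimize import least_squares
def circ(Q):
    return least_squares(lambda p:np.hypot(*(Q-p[:2]).T)-p[2],np.r_[Q.mean(0),.02],loss="soft_l1",f_scale=.001).x
def outline(Q,inner=False,n=48):  # extreme point per bearing sector
    m=Q.mean(0); a=np.arctan2(*(Q-m).T[::-1]); r=np.hypot(*(Q-m).T); out=[]
    for k in range(n):
        i=np.nonzero(((a+np.pi)*n/2/np.pi).astype(int)==k)[0]
        if len(i): out.append(Q[i[np.argmin(r[i]) if inner else np.argmax(r[i])]])
    return np.array(out)
for t in ("g1","s1","s2"):
    c=dict(np.load(t+".npz")); uv,P=cloud(c); T=(P-c["tcp"])@c["rot"]
    s=(np.hypot(uv[:,0]-323,uv[:,1]-322)<62)&(np.abs(T[:,2]-.0095)<.0012)&(np.abs(T[:,1])<.0225)
    Q=T[s,:2]; print(t,"ring z",np.median(T[s,2]),"outer",circ(outline(Q)),"inner",circ(outline(Q,True)))
post0=np.array([.5755,.0905]);ax=ori(-.1693)[:2,0];tab0=post0-.058*ax
for t in ("s1","s2"):
    c=dict(np.load(t+".npz")); uv,P=cloud(c); T=(P-c["tcp"])@c["rot"]; free=T[:,2]>.05
    n=np.hypot(*(P[:,:2]-post0).T)<.026
    h,e=np.histogram(P[free&n,2],bins=np.arange(.034,.066,.001)); print(t,np.c_[e[:-1]*1e3,h].round().astype(int).tolist())
    for nm,z,lo in (("spigot",.061,.0015),("shoulder",.051,.0015)):
        s=free&n&(np.abs(P[:,2]-z)<lo); print(nm,np.median(P[s,2]),circ(outline(P[s,:2])))
    s=free&(np.hypot(*(P[:,:2]-tab0).T)<.02)&(np.abs(P[:,2]-.077)<.0025)
    if s.sum()>20: print("tab",s.sum(),np.median(P[s],0),cv2.minAreaRect(P[s,:2].astype(np.float32)))
    g=free&(np.abs(P[:,2]-.037)<.0015)&(np.hypot(*(P[:,:2]-post0).T)<.1)
    print("plate",cv2.minAreaRect(P[g,:2].astype(np.float32)),np.median(P[g,2]))
```

```text
g1 ring z 0.009611519574592347 outer [-1.47462875e-04 -8.10983520e-05  2.28185940e-02] inner [-4.04741984e-05 -8.78088871e-05  1.77507876e-02]
s1 ring z 0.009641571310189955 outer [-0.00017734 -0.0001347   0.02285309] inner [-5.13586655e-05 -5.76944447e-05  1.77224387e-02]
s2 ring z 0.00966225277832802 outer [-1.61212313e-04 -5.98435346e-05  2.28335842e-02] inner [-4.12779523e-05 -1.26216838e-04  1.77239598e-02]
s1 [[34, 7], [35, 168], [36, 408], [37, 201], [38, 22], [39, 4], [40, 5], [41, 5], [42, 4], [43, 4], [44, 5], [45, 3], [46, 9], [47, 7], [48, 11], [49, 124], [50, 273], [51, 137], [52, 24], [53, 5], [54, 9], [55, 16], [56, 43], [57, 82], [58, 116], [59, 223], [60, 467], [61, 195], [62, 12], [63, 0], [64, 0]]
spigot 0.060583308938574526 [0.57624184 0.09272897 0.01389095]
shoulder 0.05064247623923113 [0.57612284 0.09228315 0.0201378 ]
tab 198 [0.56616722 0.04106933 0.07633829] ((0.5664781332015991, 0.04082012176513672), (0.009704774245619774, 0.015528414398431778), 83.61083221435547)
plate ((0.5720000863075256, 0.07079402357339859), (0.09894644469022751, 0.07767165452241898), 79.0767593383789) 0.036576233143823245
s2 [[34, 8], [35, 197], [36, 579], [37, 309], [38, 34], [39, 4], [40, 6], [41, 4], [42, 6], [43, 7], [44, 4], [45, 4], [46, 6], [47, 5], [48, 13], [49, 136], [50, 428], [51, 240], [52, 11], [53, 6], [54, 6], [55, 13], [56, 59], [57, 134], [58, 130], [59, 320], [60, 685], [61, 257], [62, 19], [63, 0], [64, 0]]
spigot 0.06053056555451519 [0.57642275 0.09228971 0.01402569]
shoulder 0.050699772011851274 [0.57617915 0.09217539 0.02016128]
tab 127 [0.56649913 0.04352192 0.0760765 ] ((0.566811740398407, 0.04319605603814125), (0.004659833386540413, 0.014752908609807491), 79.55931854248047)
plate ((0.572110116481781, 0.07086636126041412), (0.09913554042577744, 0.07765376567840576), 79.16124725341797) 0.03658542694402256
```

View pics/s2.png

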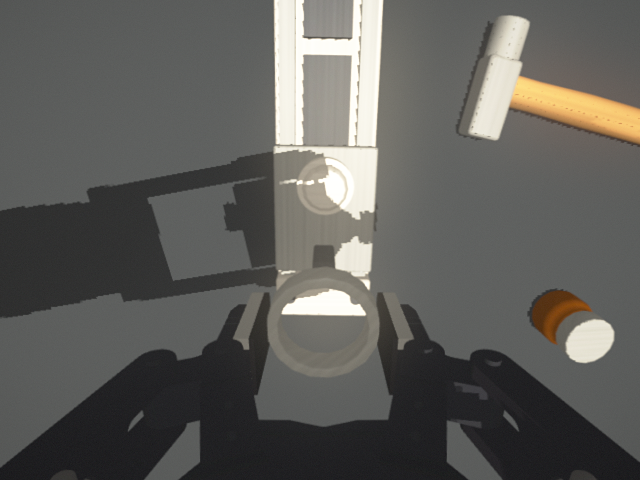

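The wrist pictures agree: post centre is (0.5763, 0.0923), slide yaw is −0.190, ring is centred in the tool to 0.1 mm. Placing it.

Run:
```python
from station import env
from h import *
R=ori(-.190); c=np.r_[.5763,.0923]-R[:2,:2]@[-1e-4,-1e-4]
env.move_to([*c,.125],R); env.move_straight([*c,.094],feed=.08)
hit=env.move_straight([*c,.0695],feed=.015,stop_force=4); o=env.get_obs(); print(hit,o["tcp_pos"]-[*c,0],o["contact_force"],o["time"])
if hit and o["tcp_pos"][2]<.0745:
    env.command_gripper(.68); o=env.get_obs(); print(o["width"],o["contact_force"],o["time"])
    env.move_straight([*c,.16],feed=.12); snap(env,"p1")
    env.move_straight([*(c-.03*R[:2,0]),.16]); snap(env,"p2"); print(env.get_obs()["time"])
```

```text
True [-8.16100921e-05 -2.54866329e-05  7.20008852e-02] [-0.41240182  0.46300415  4.49145891] 11.825
0.6798273265029748 [-0.3813252   0.51726219 -0.42586227] 12.1167
13.4583
```

View pics/p2.png

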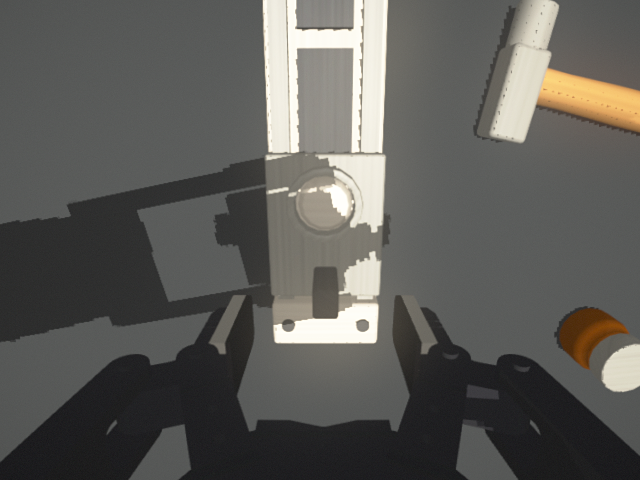

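Run:
```python
from h import *
post=np.array([.5763,.0923]);ax=ori(-.19)[:2,0];tab0=post-.058*ax
r=[]
for t in ("p1","p2"):
    c=dict(np.load(t+".npz")); uv,P=cloud(c); T=(P-c["tcp"])@c["rot"]; free=T[:,2]>.04
    s=free&(np.hypot(*(P[:,:2]-post).T)<.027)&(np.abs(P[:,2]-.0627)<.0009)
    k=cv2.minEnclosingCircle(P[s,:2].astype(np.float32)); 
    A=np.c_[P[s,:2]-post,np.ones(s.sum())]; print(t,"ringtop",s.sum(),np.median(P[s,2]),k,"slope",np.linalg.lstsq(A,P[s,2],rcond=None)[0][:2])
    s=free&(np.hypot(*(P[:,:2]-tab0).T)<.02)&(np.abs(P[:,2]-.0765)<.003)
    if s.sum()>20:
        print("tab",s.sum(),np.median(P[s,2]),cv2.minAreaRect(P[s,:2].astype(np.float32)),tab0)
        r.append((c,uv[s].mean(0)))
    # groove: profile along strip at slide axis
    L=(P[:,:2]-post)@ori(-.19)[:2,:2]; s=(np.abs(L[:,1])<.008)&(L[:,0]>.045)&(P[:,2]<.03)
    g=cv2.cvtColor(c["p"],cv2.COLOR_RGB2GRAY)[uv[s,1].astype(int),uv[s,0].astype(int)]
    for a in np.arange(.045,.19,.004):
        q=(L[s,0]>=a)&(L[s,0]<a+.004)
        if q.any(): print(f"{a*1e3:.0f}:{g[q].mean():.0f}/{P[s][q,2].mean()*1e3:.1f}",end=" ")
    print()
if len(r)==2: print(cross(r[0][0],r[0][1],r[1][0],r[1][1]))
```

```text
p1 ringtop 1191 0.06248496998995748 ((0.5760422945022583, 0.09227955341339111), 0.02282046154141426) slope [-0.00098615 -0.00019846]
tab 705 0.07640818428151838 ((0.5657070875167847, 0.03574937582015991), (0.020337266847491264, 0.015354064293205738), 78.7529525756836) [0.56534618 0.03534375]
45:118/19.7 49:122/19.8 53:126/19.7 57:139/19.6 61:145/19.6 65:146/19.7 69:147/19.6 73:148/19.7 77:149/19.6 81:149/19.7 85:150/19.6 89:153/19.8 93:251/13.8 97:252/13.7 101:241/13.7 105:143/19.2 109:147/19.7 113:145/19.7 117:144/19.6 121:142/19.7 125:141/19.6 129:139/19.7 133:138/19.7 137:136/19.7 141:135/19.6 145:134/19.7 149:132/19.5 
p2 ringtop 1269 0.06250156477447127 ((0.575786292552948, 0.09219580143690109), 0.0227420162409544) slope [0.00121201 0.0017764 ]
tab 791 0.0763124051354378 ((0.5654359459877014, 0.03560814633965492), (0.02048579789698124, 0.015317658893764019), 79.30558776855469) [0.56534618 0.03534375]
45:144/19.6 49:144/19.6 53:144/19.6 57:144/19.5 61:144/19.8 65:144/19.7 69:144/19.7 73:144/19.6 77:144/19.6 81:143/19.8 85:143/19.7 89:146/19.7 93:247/13.8 97:251/13.7 101:246/13.7 105:131/18.6 109:137/19.6 113:135/19.8 117:133/19.5 
(array([0.56566039, 0.03638497, 0.07618224]), np.float64(8.618855821191308e-05))
```

The ring sits level on the shoulder (top at 62.5 mm, centred within about 0.5 mm), the tab is at about (325,292), and the groove is centred about 99 mm beyond the post. I'll grip the tab and slide by feel.

```bash
cat > slide.py <<'E'
from station import env
from h import *
R=ori(-.190); ax=R[:,0]; lat=R[:,1]; t0=np.r_[.5655,.0356,.066]
env.command_gripper(.5,60)
env.move_to(t0+[0,0,.05],R); hit=env.move_straight(t0,feed=.08,stop_force=8); print("hit",hit)
env.command_gripper(0,60); o=env.get_obs(); print(o["width"],o["grip_force"],o["contact_force"],o["time"])
if not hit and .1<o["width"]<.3:
    p0=env.get_obs()["tcp_pos"]; env.move_straight(p0+.085*ax,feed=.06)
    log=[];base=None;peak=False
    for d in np.arange(.0855,.140,.00075):
        env.move_straight(p0+d*ax,feed=.03); o=env.get_obs(); f=o["contact_force"]@ax
        log.append((d*1e3,(o["tcp_pos"]-p0)@ax*1e3,f,o["contact_force"]@lat,o["grip_force"]))
        if len(log)==6: base=np.median([l[2] for l in log])
        if base is not None:
            if f>base+2: peak=True
            if peak and f<base+.2: break
        if o["time"]>55: break
    print(np.round(log,2).tolist(),base,o["time"])
E
python3 slide.py
```

```text
hit False
0.17258495635806526 59.72475349903107 [-1.04130976  0.18909436  4.48589549] 15.2167
[[85.5, 85.6, 0.99, -1.58, 59.84], [86.25, 85.99, -1.69, -3.26, 59.93], [87.0, 86.88, -1.11, -2.14, 59.95], [87.75, 87.76, -1.6, -2.14, 59.94], [88.5, 88.56, -1.44, -1.34, 59.94], [89.25, 89.3, -0.14, -2.47, 59.93], [90.0, 90.05, -1.71, -2.31, 59.92], [90.75, 90.76, -1.64, -2.96, 59.92], [91.5, 91.53, -0.96, -1.56, 59.91], [92.25, 92.31, -1.0, -3.12, 59.91], [93.0, 93.06, -0.03, -3.49, 59.9], [93.75, 93.81, -1.57, -2.9, 59.9], [94.5, 94.56, -0.56, -3.49, 59.9], [95.25, 95.32, -0.59, -2.02, 59.9], [96.0, 96.03, -1.88, -1.98, 59.9], [96.75, 96.8, -1.38, -3.02, 59.9], [97.5, 97.54, -1.12, -2.61, 59.9], [98.25, 98.28, -0.96, -1.58, 59.91], [99.0, 99.0, -1.17, -2.56, 59.91], [99.75, 99.8, -1.55, -3.25, 59.91], [100.5, 100.54, -1.34, -1.21, 59.91], [101.25, 101.31, -2.01, -2.28, 59.91], [102.0, 102.04, -0.53, -2.28, 59.91], [102.75, 102.8, -1.07, -3.13, 59.91], [103.5, 103.55, -1.13, -3.78, 59.91], [104.25, 104.31, -0.8, -3.2, 59.91], [105.0, 105.04, -1.48, -2.05, 59.91], [105.75, 105.83, 0.08, -2
[... 200 characters left out ...]
], [110.25, 110.3, -0.63, -3.22, 59.92], [111.0, 111.06, -1.55, -2.05, 59.92], [111.75, 111.82, -2.05, -3.03, 59.92], [112.5, 112.58, -0.8, -2.11, 59.92], [113.25, 113.32, -1.4, -2.64, 59.92], [114.0, 114.18, -1.1, -2.56, 59.9], [114.75, 115.06, 1.4, -3.07, 59.89], [115.5, 115.87, 0.29, -2.77, 59.86], [116.25, 116.6, 0.97, -2.8, 59.84], [117.0, 117.38, 1.42, -1.55, 59.83], [117.75, 118.24, 2.9, -3.07, 59.81], [118.5, 119.02, 4.31, -2.8, 59.77], [119.25, 119.85, 4.81, -3.03, 59.75], [120.0, 120.87, 6.8, -3.06, 59.72], [120.75, 121.05, 4.5, -3.7, 59.84], [121.5, 121.15, 1.63, -3.82, 59.94], [122.25, 121.29, -0.51, -4.41, 60.04], [123.0, 121.42, -2.03, -3.31, 60.11]] -1.2708821160788135 29.5333
```

The click is unmistakable: the pull peaks, then the carriage locks at about 121.1 mm, matching the groove seen from the carriage centre (99+22). I'll relax the push to centre and verify.

Run:
```python
from station import env
from h import *
ax=ori(-.19)[:,0]; p=env.get_obs()["tcp_pos"]
env.move_straight(p-.0003*ax,feed=.01); env.hold(.5)
o=env.get_obs(); print((o["tcp_pos"]-p)@ax*1e3,o["contact_force"]@ax,o["grip_force"],o["width"],o["time"])
pp,d=env.grab_frame("top"); cv2.imwrite("pics/top1.png",cv2.resize(pp[190:310,160:380,::-1],None,fx=3,fy=3))
t,c,o=snap(env,"e1")
c=dict(np.load("e1.npz")); uv,P=cloud(c); post=np.array([.5763,.0923])+.1212*ax[:2]
s=(np.hypot(*(P[:,:2]-post).T)<.027)&(np.abs(P[:,2]-.0627)<.0012); print(s.sum(),np.median(P[s,2]),cv2.minEnclosingCircle(P[s,:2].astype(np.float32)),post)
```

```text
-0.2644473545609715 2.109320668196726 59.813547134399414 0.17855133432864645 30.375
5152 0.06244544548446154 ((0.5987245440483093, 0.21081915497779846), 0.022824378684163094) [0.5991897  0.21131891]
```

View pics/e1.png

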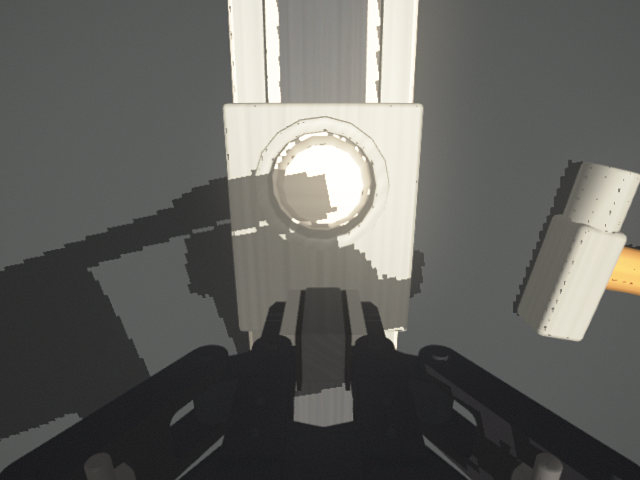

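The tab is gripped at (323,330), the ring sits level on the shoulder around (325,185), and the carriage is locked within about 0.3 mm of the notch centre.

```bash
python3 -c "
from station import env
print(env.sign_off())"
```

```text
the job is handed in; nothing more can be done
None
```

I handed the job in at about 30 s: the medium ring is seated level on the post's shoulder and let go, and the carriage is in the notch, about 121 mm from its start, with the tab gripped at 60 N; the sign-off gave no verdict back.

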